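# Fetch the jar lid from behind the turned marble pieces

## Robot

A 7-joint arm with a two-finger parallel gripper is mounted at the origin on the work surface. World frame = base frame: x ahead of the robot, y to its left, z up, the work surface at z = 0. Lengths are in m, angles in rad, forces in N, time in s.
With the tool pointing down it reaches from about 0.4 to 0.875 m from the base axis. Payload 19.3 kg.
Tool frame: the origin (TCP) lies midway between the tips of the shut fingers; the grasp point (between the pads) lies 19 mm behind it; z points along the fingers, y is the line along which they close (so a half turn about z gives the same grasp; the last joint's range is limited). The gripper opens to 85 mm and grips with 20 to 120 N. Pads are 22 mm wide; open, the fingers measure 114 mm over their backs; the gripper's body (76 mm by 85 mm) begins 54 mm behind the grasp point. The pads swing forward as they close: fully open they stand 13 mm farther back than shut.
Start: joints at [1.118, 0.521, -0.036, 1.599, 0.021, 1.021, -0.113], TCP at [0.233, -0.58, 0.231] pointing down, gripper open.
Joint ranges: [-2.91, 2.91], [-0.3, 2.13], [-1.5, 1.42], [0.17, 2.43], [-1.26, 4.41], [0.16, 1.93], [-2.52, 2.52]. Speed limits (rad/s): [1.89, 1.89, 2.39, 2.39, 3.01, 3.01, 3.01].

## Interface

Orientations are given as [roll, pitch, yaw] about the fixed x, y, z axes, in that order (R = Rz(yaw) Ry(pitch) Rx(roll)).
In Python, from workcell import * gives the robot as it stands. The module is installed in compiled form; this text tells all that it offers.
- The arm moves only by the tool play_rows, never from a script. Its argument "deltas" is a list of rows, each a list of 7 numbers: the shift along the tool's x, y, z in units of 500 mm (1.0 is 500 mm), then the turn, a rotation vector about the tool's x, y, z in units of 120 degrees (1.0 is 120 degrees), then the closure, from 0 (fully open) to 1 (shut). A call has 1 to 10 rows; each row is the pose to reach, as a shift and turn from the pose commanded when the call began, along the tool's axes at that moment; what a row does not reach only later rows make up. A row lasts 1/10 s, in which the tool goes at most 50 mm and 8.59 degrees, less where a joint would pass 70% of its speed; a pose out of reach is approached as far as the arm can. A call with a number of a shift or a turn outside -1 to 1 is refused whole. A call with a gripper value outside its range is refused whole. The fingers move at their own pace and stop on an object; "newtons" is the grip in N (left out, the last holds). Time passes only in rows, so rows that repeat a pose let the fingers close. It gives the time, the measured TCP pose, the force, the opening and the grip force at its end, in the units of the state.
- observe(): the state, without advancing time (a new reading comes with each control period).
- grab_frame(name): name is "side" or "top" or "wrist"; returns the picture (400x640x3 uint8, red, green, blue); there is no depth.
- get_calibration(name): a dict with "fovy" (degrees; the focal length in pixels is half the picture's height over the tangent of half this angle, whatever the lens; pixels are square), "cx", "cy" (the principal point, pixels), "xyz" and "rotation" of the camera in the world. Camera axes: x right, y down, z forward; pixel columns grow to the right and rows downward; lengths in m; the calibration is good to about 2 mm. A picture is of the moment at which its call begins: read the wrist's pose just before it. get_calibration takes no time and is no camera call; for the wrist camera it gives the pose at the moment of the call.
- job_done(): hands the job in; it is judged then, once.
The state is a dict: "clock": time; "qpos": joint angles; "qd": joint speeds; "joint_efforts": joint torques, N m; "position": TCP position; "tool_rot": TCP orientation; "force": force on the tool from outside, world axes, zero at the start; "moment": the same for the moment, N m; "grip_width": finger opening in m; "finger_force": force on a finger pad.
Only numpy, scipy, OpenCV 4.12 (cv2) and the standard library are available. Lean on these libraries where they do the work, as an engineer would, in place of code of your own. Each camera call takes 0.05 s, during which the arm holds its last target. There are 200 camera calls.

## Task

The lid of the marble jar stands hemmed in behind three turned marble pieces (a baluster, a vase and a pedestal). First stand all three pieces upright on the plywood side board, then fetch the lid and seat it on the jar while they wait there, and last put each piece back upright in the middle of the same cork pad on which it stood at the start. Do not tip any of them over.

Things in the scene. Friction and masses are not known exactly. Their poses are not given: they have to be found in the camera images.
- baluster: White marble baluster, a loose round turned piece, 145 mm tall, about 0.55 kg: foot 60 mm across, narrow waist, bulb 52 mm across at mid-height, and a plain cylindrical top 30 mm across from 110 mm height up to its end at 145 mm, good to grip. Origin at the centre of its underside, z up along its axis. Stands on one of the cork pads.
- vase: White marble vase (solid), a loose round turned piece, 132 mm tall, about 0.65 kg: foot 48 mm across, belly 66 mm across at 40 to 58 mm height, and a plain cylindrical neck 32 mm across from 94 mm height up to its end at 132 mm, good to grip. Origin at the centre of its underside, z up along its axis. Stands on one of the cork pads.
- pedestal: White marble pedestal, a loose round turned piece, 120 mm tall, about 0.60 kg: foot 60 mm across and 20 mm high, above it a plain column 46 mm across from 26 mm height up to the flat top at 120 mm. Origin at the centre of its underside, z up along its axis. Stands on one of the cork pads.
- lid: White marble jar lid, loose, about 0.25 kg, 55 mm tall: underneath a plug 48 mm across and 8 mm high, on which it stands, then a rim disc 80 mm across from 8 to 20 mm height, and a cylindrical knob 26 mm across from 22 mm height up to 55 mm. Origin at the centre of the plug's underside, z up. It stands on the grey slab behind the three pieces, too close to them for a gripper to reach its knob.
- jar: White marble jar, open at the top, loose, about 0.95 kg, standing on the bench: 105 mm tall, 96 mm across at the belly, rim 84 mm across outside, round mouth 64 mm across, which takes the lid's plug with 8 mm play all round. Origin at the centre of its underside, z up. With the lid seated, the lid's origin is 97 mm above the jar's. It stands to the left or to the right of the slab.
- side_board: Bare plywood board lying fixed on the bench, 290 mm (its own x) by 120 mm (its own y), 12 mm thick, across the slab from the jar; origin at the centre of its underside. The side area where the three pieces wait, in a row along its length: the middle of each one's foot must be over the board.
- front_pad: A cork disc, 80 mm across, 6 mm thick, fixed on a grey stone slab 20 mm high (so the cork's top is 26 mm above the bench); origin at the centre of its underside. One of the three marble pieces stands centred on it at the start: which one differs from run to run. It is the pad nearest to the robot.
- left_pad: Another cork disc, 80 mm across, 6 mm thick, fixed on a grey stone slab 20 mm high (so the cork's top is 26 mm above the bench); origin at the centre of its underside. One of the three marble pieces stands centred on it at the start: which one differs from run to run. It is the pad on the left (+y) of the lid.
- right_pad: Another cork disc, 80 mm across, 6 mm thick, fixed on a grey stone slab 20 mm high (so the cork's top is 26 mm above the bench); origin at the centre of its underside. One of the three marble pieces stands centred on it at the start: which one differs from run to run. It is the pad on the right (-y) of the lid.
Things that resemble listed ones, but are neither listed nor needed, are in the scene too. Leave any red look-alike of the jar alone. Leave any red look-alike of the baluster alone.

How it is judged:
On the way, in this order (a step that is already met when the one before it is completed fails the run):
1. baluster, vase and pedestal all stand upright on the side board (x of baluster in the frame of side_board between -0.145 and 0.145 m and y of baluster in the frame of side_board between -0.06 and 0.06 m and z of baluster in the frame of side_board between 0.006 and 0.018 m and angle between each of baluster, vase, pedestal's own z axis and vertical below 0.1 rad and linear speed of each of baluster, vase, pedestal below 0.03 m/s and x of vase in the frame of side_board between -0.145 and 0.145 m and y of vase in the frame of side_board between -0.06 and 0.06 m and z of vase in the frame of side_board between 0.006 and 0.018 m and x of pedestal in the frame of side_board between -0.145 and 0.145 m and y of pedestal in the frame of side_board between -0.06 and 0.06 m and z of pedestal in the frame of side_board between 0.006 and 0.018 m), for 0.2 s.
2. the lid is seated on the jar while the three pieces stand on the side board (all of step 1 and horizontal distance between lid and jar below 0.01 m and z of lid in the frame of jar between 0.092 and 0.102 m and angle between each of lid, jar's own z axis and vertical below 0.07 rad and linear speed of lid below 0.03 m/s), for 0.2 s.
At the end, for the whole second after the job is handed in: The lid is seated on the upright jar (axes within 10 mm, plug inside the mouth, rim resting on the jar's rim), and baluster, vase and pedestal each stand upright within 13 mm of where they stood at the start; all at rest (horizontal distance between lid and jar below 0.01 m and z of lid in the frame of jar between 0.092 and 0.102 m and angle between each of lid, jar's own z axis and vertical below 0.07 rad and linear speed of lid below 0.03 m/s and distance of each of baluster, vase, pedestal from where it was at the start of the episode below 0.013 m and angle between each of baluster, vase, pedestal's own z axis and vertical below 0.08 rad and linear speed of each of baluster, vase, pedestal below 0.02 m/s); the robot touches nothing.
It fails at once if a marble piece, the lid or the jar is tipped over (angle between any of baluster, vase, pedestal, lid, jar's own z axis and vertical above 0.6 rad).
It also fails if it takes over 141 s, if anything falls off the work surface, if the arm or the gripper's body presses on something with over 40 N, if the wrist force passes 120 N, or if a joint passes its speed limit or range.

## Working session

There is one attempt and no reset: what is moved stays moved. The work goes in short steps, Python scripts to look and compute and a tool call to move; the robot and the scene stay as the last step left them, time stands still between calls to the robot, and variables do not carry over. Pictures are saved under pics/ and viewed, at most 14 in all, crops included, and the job is handed in when it is done.

Besides the shell and the picture viewer there is one more tool, called after "Request:" as a command line: name --pt "numbers of a row" for each row, then --argument value for the rest. play_rows: Moves the arm, as the interface text tells. Its arguments: {"type":"object","properties":{"deltas":{"type":"array"},"newtons":{"type":"number"}},"required":["deltas"]}

```bash
mkdir -p pics; cat > h.py <<'E'
from workcell import *
import numpy as np, cv2
from scipy.spatial.transform import Rotation as R
def rotm(r):
    r=np.array(r,float)
    return r if r.shape==(3,3) else (R.from_quat(r).as_matrix() if r.size==4 else R.from_euler('xyz',r).as_matrix())
def cast(c,u,v,z):
    f=200/np.tan(np.radians(c['fovy'])/2)
    d=rotm(c['rotation'])@np.array([(u-c['cx'])/f,(v-c['cy'])/f,1]); o=np.array(c['xyz'])
    return o+d*(z-o[2])/d[2]
def proj(c,p):
    f=200/np.tan(np.radians(c['fovy'])/2)
    q=rotm(c['rotation']).T@(np.array(p)-c['xyz']); return q[:2]/q[2]*f+[c['cx'],c['cy']]
E
python3 - <<'E'
from h import *
print(observe())
for n in ["side","top"]:
    print(n,get_calibration(n)); cv2.imwrite(f'pics/{n}0.png',grab_frame(n)[:,:,::-1])
print(get_calibration('wrist'))
E
```

```text
{'clock': 0.0, 'qpos': array([ 1.11781672,  0.52200578, -0.03632487,  1.59999913,  0.0211953 ,
        1.0211166 , -0.11278215]), 'qd': array([-5.59308659e-04,  4.79848788e-05,  4.69640272e-04, -3.88670281e-04,
       -4.94248842e-04, -1.90255592e-03,  5.99863678e-04]), 'joint_efforts': array([-3.13990540e-05, -9.27115417e+01,  1.98008180e+00, -3.69934309e+01,
        1.78733800e-02,  8.26185336e-03, -2.50937472e-05]), 'position': array([ 0.23327553, -0.57946679,  0.23073407]), 'tool_rot': array([-3.14045141e+00,  7.96547914e-05,  3.82782718e-01]), 'force': array([-0.3466993 ,  0.56172545, -0.42872732]), 'moment': array([-0.03688513, -0.01940876,  0.03319383]), 'finger_force': 0.0, 'grip_width': 0.08530657588128725}
side {'fovy': 43.039849355775424, 'cx': 307.09170846530515, 'cy': 202.30725448554247, 'xyz': array([0.25965102, 0.85243177, 1.05700809]), 'rotation': array([-2.3631445 , -0.00491647, -2.85055358])}
top {'fovy': 53.1371423689085, 'cx': 321.51384484560333, 'cy': 202.20221051361546, 'xyz': array([ 0.33499055, -0.09314102,  0.98918908]), 'rotation': array([-2.92112416e+00, -1.65389896e-03, -1.41614497e+00])}
{'fovy': 67.4839172599342, 'cx': 320.630420143038, 'cy': 202.1165105512537, 'xyz': array([ 0.30346823, -0.55246895,  0.37355452]), 'rotation': array([ 2.84412399e+00,  2.57309238e-03, -1.18756687e+00])}
```

View pics/top0.png

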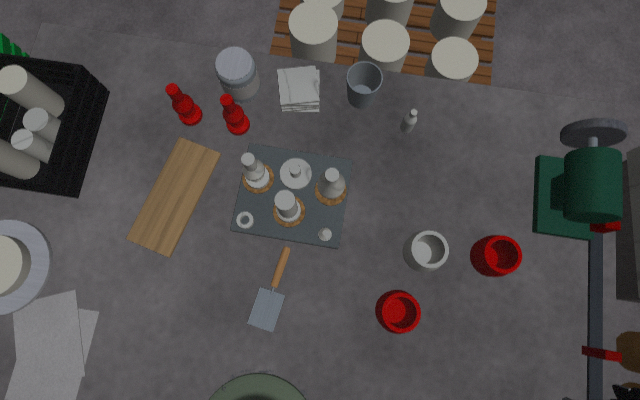

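View pics/side0.png

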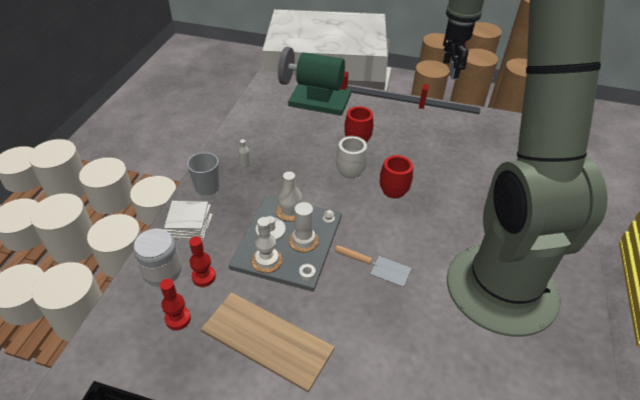

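The top view shows the board on the left (~175,197), the baluster on the left pad (248,160), the pedestal on the front pad (286,200), the vase on the right pad (333,177), the lid (295,172) and the jar (427,250). I'll take closer measurements from an enlarged crop.

```bash
python3 - <<'E'
from h import *
im=cv2.imread('pics/top0.png')
c=im[135:260,220:360]; cv2.imwrite('pics/crop0.png',cv2.resize(c,None,fx=5,fy=4.6 if 0 else 4.8,interpolation=cv2.INTER_CUBIC)[:600,:])
cal=get_calibration('top')
hsv=cv2.cvtColor(im,cv2.COLOR_BGR2HSV)
# wood board & cork masks
def blobs(m,name,lo):
    for k in cv2.findContours(m,cv2.RETR_EXTERNAL,cv2.CHAIN_APPROX_NONE)[0]:
        if cv2.contourArea(k)>lo:
            r=cv2.minAreaRect(k); print(name,cv2.contourArea(k),np.round(r[0],1),np.round(cv2.boxPoints(r),0).tolist())
m=cv2.inRange(hsv,(5,50,60),(25,255,255)); m[:, 460:]=0; m[:100]=0; m[350:]=0
blobs(m,'wood/cork',60)
for u,v,z,n in [(427,245,.105,'jar rim'),(286,200,.146,'ped top'),(248,159,.171,'bal top'),(332,174,.158,'vase top'),(295,168,.075,'lid')]:
    print(n,cast(cal,u,v,z).round(3))
E
```

```text
wood/cork 292.5 [280.2 266.4] [[269.0, 285.0], [283.0, 245.0], [291.0, 248.0], [277.0, 288.0]]
wood/cork 210.0 [289.5 212.7] [[269.0, 206.0], [300.0, 194.0], [310.0, 220.0], [279.0, 231.0]]
wood/cork 215.5 [329.9 194.3] [[313.0, 204.0], [315.0, 182.0], [347.0, 185.0], [344.0, 207.0]]
wood/cork 212.0 [258.8 180.1] [[239.0, 176.0], [267.0, 162.0], [279.0, 184.0], [250.0, 198.0]]
wood/cork 5371.5 [173.6 195.8] [[125.0, 238.0], [179.0, 132.0], [222.0, 153.0], [169.0, 260.0]]
jar rim [ 0.471 -0.31   0.105]
ped top [0.515 0.011 0.146]
bal top [0.586 0.104 0.171]
vase top [ 0.585 -0.079  0.158]
lid [0.611 0.012 0.075]
```

View pics/crop0.png

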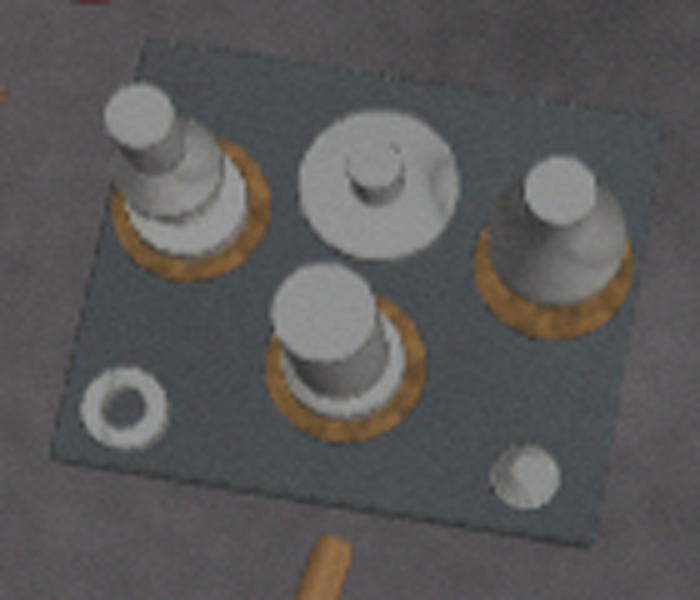

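```bash
python3 - <<'E'
from h import *
cal=get_calibration('top')
def c(u,v,z): return cast(cal,220+(u+.5)/5-.5,135+(v+.5)/4.8-.5,z).round(4)[:2]
for n,t,zt,p in [('bal',(139,117),.171,(191,207)),('ped',(323,312),.146,(346,366)),('vase',(560,190),.158,(554,262))]:
    print(n,c(*t,zt),c(*p,.026))
print('lid',c(376,163,.075),c(379,184,.040))
b=np.array([cast(cal,u,v,.012)[:2] for u,v in [(125,238),(179,132),(222,153),(169,260)]]);print(b.round(3),b.mean(0).round(4),np.linalg.norm(np.diff(b,axis=0),axis=1).round(3))
# jar in side and top: whitish rim mask
im=cv2.imread('pics/top0.png');
hsv=cv2.cvtColor(im,cv2.COLOR_BGR2HSV)
m=cv2.inRange(hsv,(0,0,115),(180,40,255))[225:280,400:455]
k=max(cv2.findContours(m,cv2.RETR_EXTERNAL,cv2.CHAIN_APPROX_NONE)[0],key=cv2.contourArea);print(cv2.boundingRect(k),cv2.fitEllipse(k))
cv2.imwrite('pics/jar0.png',cv2.resize(im[225:280,400:455],None,fx=10,fy=10,interpolation=cv2.INTER_CUBIC))
w=get_calibration('wrist');o=observe();T=R.from_euler('xyz',o['tool_rot'])
print('cam in tool',T.inv().apply(w['xyz']-o['position']).round(4),(T.inv().as_matrix()@rotm(w['rotation'])).round(3).tolist())
E
```

```text
bal [0.5858 0.1057] [0.5859 0.1057]
ped [0.5151 0.0152] [0.5146 0.0146]
vase [ 0.584  -0.0778] [ 0.5847 -0.0782]
lid [0.6091 0.0126] [0.6087 0.0133]
[[0.388 0.401]
 [0.679 0.335]
 [0.64  0.212]
 [0.353 0.282]] [0.5152 0.3075] [0.299 0.129 0.296]
(12, 6, 37, 37) ((29.869586944580078, 23.986988067626953), (35.32710647583008, 37.91740417480469), 137.50941467285156)
cam in tool [ 0.0752  0.001  -0.1428] [[0.0, -0.956, -0.293], [1.0, 0.001, -0.001], [0.002, -0.293, 0.956]]
```

View pics/jar0.png

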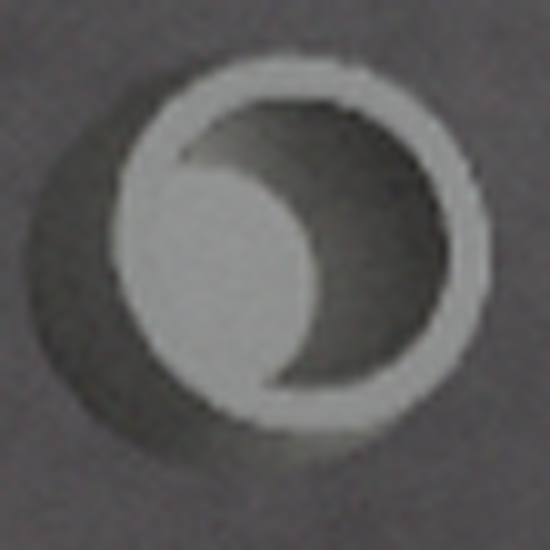

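Request:
play_rows --pt "0.07 -0.06 0 0 0 0.03 0" --pt "0.14 -0.13 0 0 0 0.08 0" --pt "0.21 -0.19 0 0 0 0.14 0" --pt "0.28 -0.26 0 0 0 0.2 0" --pt "0.35 -0.32 0 0 0 0.26 0" --pt "0.42 -0.39 0 0 0 0.289 0" --pt "0.49 -0.45 0 0 0 0.289 0" --pt "0.56 -0.52 0 0 0 0.289 0" --pt "0.63 -0.58 0 0 0 0.289 0" --pt "0.7 -0.646 0 0 0 0.289 0" --newtons 60

```text
clock: 1.1
position: [0.4379, -0.1477, 0.2314]
tool_rot: [3.141, -0.0, -0.223]
force: [0.2, 0.3, 0.5]
grip_width: 0.0853
finger_force: 0.0
```

```bash
cat >> h.py <<'E'
V=dict(bal=(.5858,.1057),ped=(.5149,.0149),vase=(.5843,-.0780),lid=(.6090,.0130),jar=tuple(cast(get_calibration('top'),430,249,.105)[:2]),A=(.605,.2875),B=(.5152,.3075),C=(.4255,.3275))
def to(n,z,xy=None):
    o=observe(); t=np.array([*(V[n] if xy is None else xy),z])
    r=R.from_euler('xyz',o['tool_rot']); des=R.from_euler('xyz',[np.pi,0,-.223])
    print(n,'t',round(o['clock'],2),'tcp',o['position'].round(4),'rot',o['tool_rot'].round(3),'f',o['force'].round(1),'w',round(o['grip_width'],4))
    print(' delta',(r.inv().apply(t-o['position'])/.5).round(4),'turn',((r.inv()*des).as_rotvec()/np.radians(120)).round(4))
E
python3 - <<'E'
from h import *
print(V['jar']); to('ped',.231)
c=get_calibration('top')
for u,v in [(190,118),(237,127),(500,262),(399,318)]: print(cast(c,u,v,0.01).round(3))
E
```

```text
(np.float64(0.46334126895750105), np.float64(-0.3171249827591847))
ped t 1.1 tcp [ 0.4379 -0.1477  0.2314] rot [ 3.141 -0.    -0.223] f [0.2 0.3 0.5] w 0.0853
 delta [ 0.0783 -0.3512  0.0007] turn [ 0.0001 -0.0001  0.0001]
[0.723 0.316 0.01 ]
[0.717 0.189 0.01 ]
[ 0.472 -0.512  0.01 ]
[ 0.304 -0.284  0.01 ]
```

Request:
play_rows --pt "0.02 -0.09 0 0 0 0 0" --pt "0.04 -0.18 0 0 0 0 0" --pt "0.06 -0.27 0 0 0 0 0" --pt "0.078 -0.351 0 0 0 0 0" --pt "0.078 -0.351 0 0 0 0 0" --pt "0.078 -0.351 0.08 0 0 0 0" --pt "0.078 -0.351 0.16 0 0 0 0" --pt "0.078 -0.351 0.23 0 0 0 0" --pt "0.078 -0.351 0.244 0 0 0 0" --pt "0.078 -0.351 0.244 0 0 0 0"

```text
clock: 2.1
position: [0.5138, 0.013, 0.109]
tool_rot: [3.141, 0.002, -0.223]
force: [0.2, 0.1, 0.2]
grip_width: 0.0853
finger_force: 0.0
```

```bash
python3 - <<'E'
from h import *
to('ped',.109)
cv2.imwrite('pics/w1.png',grab_frame('wrist')[:,:,::-1])
E
```

```text
ped t 2.1 tcp [0.5138 0.013  0.109 ] rot [ 3.141e+00  2.000e-03 -2.230e-01] f [0.2 0.1 0.2] w 0.0853
 delta [ 0.0013 -0.0042 -0.0001] turn [0.0003 0.0009 0.0002]
```

View pics/w1.png

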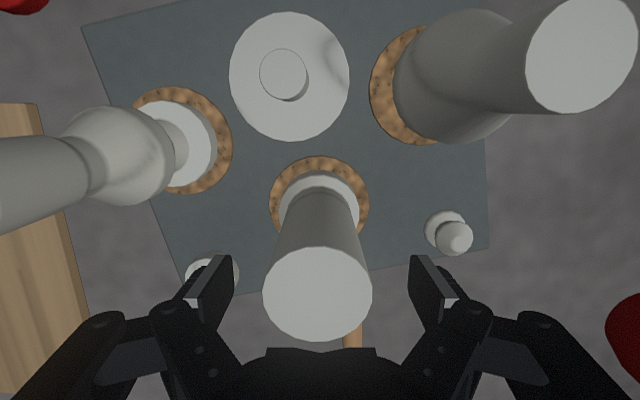

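The wrist view shows the pedestal (318,293) centred between the open pads (220 and 425), so I'm closing and lifting.

Request:
play_rows --pt "0 0 0 0 0 0 0.5" --pt "0 0 0 0 0 0 1" --pt "0 0 0 0 0 0 1" --pt "0 0 0 0 0 0 1" --pt "0 0 0 0 0 0 1" --pt "0 0 -0.02 0 0 0 1" --pt "0 0 -0.05 0 0 0 1" --pt "0 0 -0.08 0 0 0 1" --pt "0 0 -0.1 0 0 0 1" --pt "0 0 -0.1 0 0 0 1" --newtons 70

```text
clock: 3.15
position: [0.5147, 0.0131, 0.1606]
tool_rot: [-3.141, -0.002, -0.223]
force: [0.4, -0.0, -6.1]
grip_width: 0.0444
finger_force: 73.1
```

Request:
play_rows --pt "-0.01 -0.02 0 0 0 0 1" --pt "-0.04 -0.07 0 0 0 0 1" --pt "-0.08 -0.14 0 0 0 0 1" --pt "-0.12 -0.22 0 0 0 0 1" --pt "-0.16 -0.3 0 0 0 0 1" --pt "-0.2 -0.38 0 0 0 0 1" --pt "-0.25 -0.46 0 0 0 0 1" --pt "-0.285 -0.525 0 0 0 0 1" --pt "-0.305 -0.562 0 0 0 0 1" --pt "-0.312 -0.574 0 0 0 0 1"

```text
clock: 4.15
position: [0.4227, 0.3317, 0.1584]
tool_rot: [-3.141, 0.001, -0.217]
force: [0.3, -1.0, -7.1]
grip_width: 0.0441
finger_force: 73.6
```

```bash
python3 - <<'E'
from h import *
to('C',.096)
E
```

```text
C t 4.15 tcp [0.4227 0.3317 0.1584] rot [-3.141e+00  1.000e-03 -2.170e-01] f [ 0.3 -1.  -7.1] w 0.0441
 delta [0.0075 0.007  0.1248] turn [-0.0001  0.0006  0.0028]
```

Request:
play_rows --pt "0 0 0 0 0 0 1" --pt "0 0 0 0 0 0 1" --pt "0 0 0.03 0 0 0 1" --pt "0 0 0.07 0 0 0 1" --pt "0 0 0.1 0 0 0 1" --pt "0 0 0.115 0 0 0 1" --pt "0 0 0.122 0 0 0 1" --pt "0 0 0.126 0 0 0 1" --pt "0 0 0.126 0 0 0 1" --pt "0 0 0.126 0 0 0 1"

```text
clock: 5.15
position: [0.4257, 0.3275, 0.0969]
tool_rot: [-3.141, -0.0, -0.223]
force: [0.4, -0.4, -4.2]
grip_width: 0.0445
finger_force: 73.9
```

```bash
python3 - <<'E'
from h import *
to('C',.096)
E
```

```text
C t 5.15 tcp [0.4257 0.3275 0.0969] rot [-3.141 -0.    -0.223] f [ 0.4 -0.4 -4.2] w 0.0445
 delta [-0.0004  0.0002  0.0017] turn [-0.0004 -0.0002  0.0001]
```

Request:
play_rows --pt "0 0 0 0 0 0 0.7" --pt "0 0 0 0 0 0 0" --pt "0 0 0 0 0 0 0" --pt "0 0 0 0 0 0 0" --pt "0 0 -0.03 0 0 0 0" --pt "0 0 -0.08 0 0 0 0" --pt "0 0 -0.14 0 0 0 0" --pt "0 0 -0.2 0 0 0 0" --pt "0 0 -0.228 0 0 0 0" --pt "0 0 -0.228 0 0 0 0"

```text
clock: 6.15
position: [0.4261, 0.3282, 0.2124]
tool_rot: [-3.138, -0.002, -0.223]
force: [0.2, 0.2, -1.0]
grip_width: 0.0854
finger_force: 0.0
```

Request:
play_rows --pt "0.04 0.04 0 0 0 0 0" --pt "0.1 0.09 0 0 0 0 0" --pt "0.16 0.14 0 0 0 0 0" --pt "0.22 0.195 0 0 0 0 0" --pt "0.28 0.25 0 0 0 0 0" --pt "0.34 0.3 0 0 0 0 0" --pt "0.39 0.34 0 0 0 0 0" --pt "0.41 0.362 0 0 0 0 0" --pt "0.41 0.362 0 0 0 0 0" --pt "0.41 0.362 0 0 0 0 0"

```text
clock: 7.15
position: [0.5848, 0.1065, 0.2097]
tool_rot: [-3.142, 0.001, -0.222]
force: [-0.5, -0.2, -0.6]
grip_width: 0.0854
finger_force: 0.0
```

```bash
python3 - <<'E'
from h import *
to('bal',.135)
cv2.imwrite('pics/w2.png',grab_frame('wrist')[:,:,::-1])
E
```

```text
bal t 7.15 tcp [0.5848 0.1065 0.2097] rot [-3.142e+00  1.000e-03 -2.220e-01] f [-0.5 -0.2 -0.6] w 0.0854
 delta [0.0025 0.0011 0.1494] turn [-0.      0.0005  0.0005]
```

View pics/w2.png

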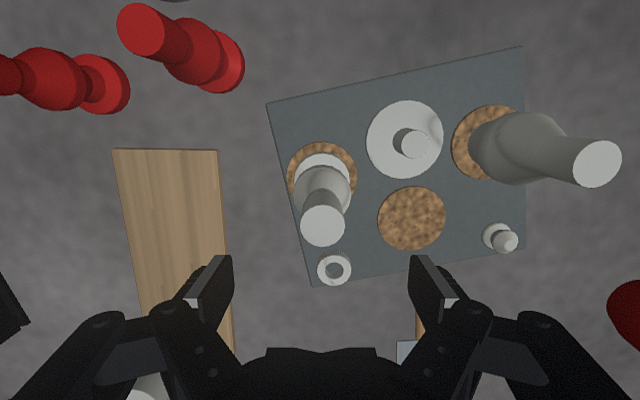

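The wrist view shows the baluster top at (323,225), on the pads' midline, so I'm descending.

Request:
play_rows --pt "0 0 0.05 0 0 0 0" --pt "0 0 0.1 0 0 0 0" --pt "0 0 0.14 0 0 0 0" --pt "0 0 0.149 0 0 0 0" --pt "0 0 0.149 0 0 0 0" --pt "0 0 0.149 0 0 0 0.6" --pt "0 0 0.149 0 0 0 1" --pt "0 0 0.149 0 0 0 1" --pt "0 0 0.149 0 0 0 1" --pt "0 0 0.149 0 0 0 1"

```text
clock: 8.2
position: [0.5858, 0.1057, 0.1366]
tool_rot: [-3.141, -0.001, -0.223]
force: [-1.9, -0.8, 8.6]
grip_width: 0.0282
finger_force: 68.9
```

Request:
play_rows --pt "0 0 0 0 0 0 1" --pt "0 0 -0.02 0 0 0 1" --pt "0 0 -0.06 0 0 0 1" --pt "0 0 -0.1 0 0 0 1" --pt "0 0 -0.1 0 0 0 1"

```text
clock: 8.7
position: [0.5865, 0.1058, 0.1883]
tool_rot: [-3.14, -0.003, -0.223]
force: [0.6, 0.5, -5.9]
grip_width: 0.0285
finger_force: 69.8
```

Request:
play_rows --pt "-0.005 -0.03 0 0 0 0 1" --pt "-0.01 -0.08 0 0 0 0 1" --pt "-0.015 -0.14 0 0 0 0 1" --pt "-0.02 -0.2 0 0 0 0 1" --pt "-0.03 -0.26 0 0 0 0 1" --pt "-0.04 -0.32 0 0 0 0 1" --pt "-0.043 -0.35 0 0 0 0 1" --pt "-0.043 -0.363 0 0 0 0 1" --pt "-0.043 -0.363 0 0 0 0 1" --pt "-0.043 -0.363 0 0 0 0 1"

```text
clock: 9.7
position: [0.6046, 0.286, 0.1855]
tool_rot: [3.141, 0.0, -0.224]
force: [-0.4, -0.2, -5.3]
grip_width: 0.0282
finger_force: 69.9
```

```bash
python3 - <<'E'
from h import *
to('A',.122)
E
```

```text
A t 9.7 tcp [0.6046 0.286  0.1855] rot [ 3.141  0.    -0.224] f [-0.4 -0.2 -5.3] w 0.0282
 delta [ 1.00e-04 -3.10e-03  1.27e-01] turn [ 0.0005  0.0001 -0.0004]
```

Request:
play_rows --pt "0 -0.003 0.03 0 0 0 1" --pt "0 -0.003 0.07 0 0 0 1" --pt "0 -0.003 0.1 0 0 0 1" --pt "0 -0.003 0.115 0 0 0 1" --pt "0 -0.003 0.121 0 0 0 1" --pt "0 -0.003 0.124 0 0 0 1" --pt "0 -0.003 0.125 0 0 0 1" --pt "0 -0.003 0.125 0 0 0 1"

```text
clock: 10.5
position: [0.6051, 0.2891, 0.1238]
tool_rot: [-3.141, -0.001, -0.223]
force: [0.1, 0.4, -4.6]
grip_width: 0.0284
finger_force: 69.9
```

Request:
play_rows --pt "0 0 0 0 0 0 0.75" --pt "0 0 0 0 0 0 0.5" --pt "0 0 0 0 0 0 0" --pt "0 0 0 0 0 0 0" --pt "0 0 -0.03 0 0 0 0" --pt "0 0 -0.08 0 0 0 0" --pt "0 0 -0.13 0 0 0 0" --pt "0 0 -0.173 0 0 0 0" --pt "0 0 -0.173 0 0 0 0"

```text
clock: 11.4
position: [0.6062, 0.2895, 0.2142]
tool_rot: [-3.138, -0.004, -0.223]
force: [0.2, -0.3, 0.1]
grip_width: 0.0854
finger_force: 0.0
```

Request:
play_rows --pt "0.01 0.05 0 0 0 0 0" --pt "0.02 0.13 0 0 0 0 0" --pt "0.04 0.22 0 0 0 0 0" --pt "0.055 0.31 0 0 0 0 0" --pt "0.07 0.4 0 0 0 0 0" --pt "0.08 0.49 0 0 0 0 0" --pt "0.1 0.58 0 0 0 0 0" --pt "0.11 0.66 0 0 0 0 0" --pt "0.121 0.719 0 0 0 0 0" --pt "0.121 0.719 0 0 0 0 0"

```text
clock: 12.4
position: [0.5839, -0.08, 0.2105]
tool_rot: [3.14, -0.001, -0.228]
force: [0.2, 0.1, 0.3]
grip_width: 0.0855
finger_force: 0.0
```

```bash
python3 - <<'E'
from h import *
to('vase',.121)
cv2.imwrite('pics/w3.png',grab_frame('wrist')[:,:,::-1])
print(proj(get_calibration('wrist'),(.5843,-.078,.158)))
E
```

```text
vase t 12.4 tcp [ 0.5839 -0.08    0.2105] rot [ 3.14e+00 -1.00e-03 -2.28e-01] f [0.2 0.1 0.3] w 0.0855
 delta [-0.0003 -0.0044  0.1789] turn [ 0.0008 -0.0004 -0.0026]
[321.07801803 223.37907596]
```

View pics/w3.png

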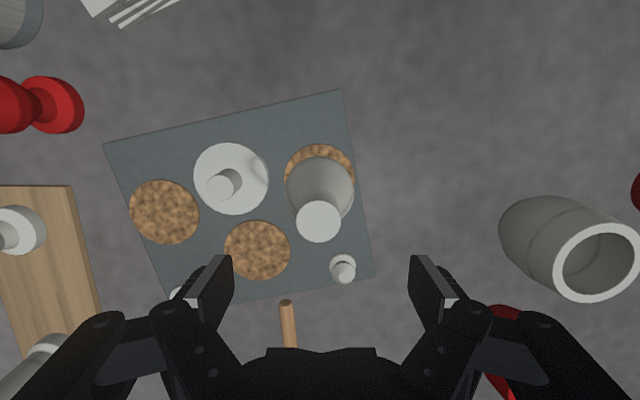

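The vase top is at (318,221) against a predicted (321,223), so it agrees to about 1.5 mm. Grasping it now.

Request:
play_rows --pt "0 0.003 0.05 0 0 0 0" --pt "0 0.003 0.11 0 0 0 0" --pt "0 0.003 0.16 0 0 0 0" --pt "0 0.003 0.178 0 0 0 0" --pt "0 0.003 0.178 0 0 0 0" --pt "0 0.003 0.178 0 0 0 0.6" --pt "0 0.003 0.178 0 0 0 1" --pt "0 0.003 0.178 0 0 0 1" --pt "0 0.003 0.178 0 0 0 1" --pt "0 0.003 0.178 0 0 0 1"

```text
clock: 13.45
position: [0.5846, -0.0771, 0.1217]
tool_rot: [3.141, -0.001, -0.223]
force: [-1.6, -3.1, 7.3]
grip_width: 0.0302
finger_force: 68.9
```

Request:
play_rows --pt "0 0 0 0 0 0 1" --pt "0 0 -0.02 0 0 0 1" --pt "0 0 -0.06 0 0 0 1" --pt "0 0 -0.1 0 0 0 1" --pt "0 0 -0.1 0 0 0 1"

```text
clock: 13.95
position: [0.5852, -0.0766, 0.1733]
tool_rot: [-3.141, -0.003, -0.223]
force: [1.1, 0.0, -7.2]
grip_width: 0.03
finger_force: 70.3
```

Request:
play_rows --pt "-0.02 -0.04 0 0 0 0 1" --pt "-0.05 -0.11 0 0 0 0 1" --pt "-0.09 -0.19 0 0 0 0 1" --pt "-0.13 -0.28 0 0 0 0 1" --pt "-0.17 -0.37 0 0 0 0 1" --pt "-0.21 -0.46 0 0 0 0 1" --pt "-0.25 -0.55 0 0 0 0 1" --pt "-0.285 -0.63 0 0 0 0 1" --pt "-0.3 -0.69 0 0 0 0 1" --pt "-0.305 -0.721 0 0 0 0 1"

```text
clock: 14.95
position: [0.5134, 0.3122, 0.1697]
tool_rot: [-3.141, 0.002, -0.219]
force: [-0.3, -1.0, -6.7]
grip_width: 0.0304
finger_force: 70.7
```

Request:
play_rows --pt "0 0 0 0 0 0 1" --pt "0 0 0 0 0 0 1"

```text
clock: 15.15
position: [0.5148, 0.3079, 0.17]
tool_rot: [3.14, 0.001, -0.223]
force: [0.3, -0.9, -8.3]
grip_width: 0.0304
finger_force: 70.7
```

```bash
python3 - <<'E'
from h import *
to('B',.108)
E
```

```text
B t 15.15 tcp [0.5148 0.3079 0.17  ] rot [ 3.14e+00  1.00e-03 -2.23e-01] f [ 0.3 -0.9 -8.3] w 0.0304
 delta [0.001  0.0005 0.124 ] turn [0.0007 0.0003 0.0001]
```

Request:
play_rows --pt "0 0 0.03 0 0 0 1" --pt "0 0 0.07 0 0 0 1" --pt "0 0 0.1 0 0 0 1" --pt "0 0 0.115 0 0 0 1" --pt "0 0 0.12 0 0 0 1" --pt "0 0 0.123 0 0 0 1" --pt "0 0 0.124 0 0 0 1" --pt "0 0 0.124 0 0 0 1"

```text
clock: 15.95
position: [0.5152, 0.3089, 0.1093]
tool_rot: [-3.141, -0.001, -0.222]
force: [0.1, -0.7, -7.5]
grip_width: 0.0304
finger_force: 70.8
```

Request:
play_rows --pt "0 0 0 0 0 0 0.75" --pt "0 0 0 0 0 0 0.5" --pt "0 0 0 0 0 0 0" --pt "0 0 0 0 0 0 0" --pt "0 0 -0.03 0 0 0 0" --pt "0 0 -0.08 0 0 0 0" --pt "0 0 -0.13 0 0 0 0" --pt "0 0 -0.18 0 0 0 0" --pt "0 0 -0.204 0 0 0 0"

```text
clock: 16.85
position: [0.5158, 0.3091, 0.2141]
tool_rot: [-3.139, -0.002, -0.223]
force: [-0.0, 0.9, -0.1]
grip_width: 0.0856
finger_force: 0.0
```

Request:
play_rows --pt "0.02 0.04 0 0 0 0 0" --pt "0.06 0.11 0 0 0 0 0" --pt "0.11 0.19 0 0 0 0 0" --pt "0.16 0.27 0 0 0 0 0" --pt "0.21 0.35 0 0 0 0 0" --pt "0.25 0.43 0 0 0 0 0" --pt "0.29 0.5 0 0 0 0 0" --pt "0.314 0.534 0 0 0 0 0" --pt "0.314 0.534 0 0 0 0 0" --pt "0.314 0.534 0 0 0 0 0"

```text
clock: 17.85
position: [0.6091, 0.0137, 0.2109]
tool_rot: [-3.141, 0.0, -0.223]
force: [0.5, 0.1, -0.8]
grip_width: 0.0853
finger_force: 0.0
```

```bash
python3 - <<'E'
from h import *
to('lid',.047)
w=get_calibration('wrist'); print(proj(w,(.609,.013,.075)))
cv2.imwrite('pics/w4.png',grab_frame('wrist')[:,:,::-1])
cv2.imwrite('pics/s4.png',grab_frame('side')[:,:,::-1])
E
```

```text
lid t 17.85 tcp [0.6091 0.0137 0.2109] rot [-3.141  0.    -0.223] f [ 0.5  0.1 -0.8] w 0.0853
 delta [3.000e-04 1.500e-03 3.277e-01] turn [-0.0001  0.0002 -0.0001]
[321.18373654 192.04200898]
```

View pics/w4.png

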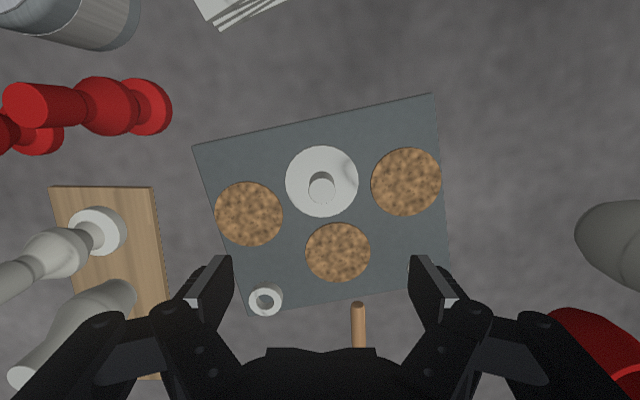

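View pics/s4.png

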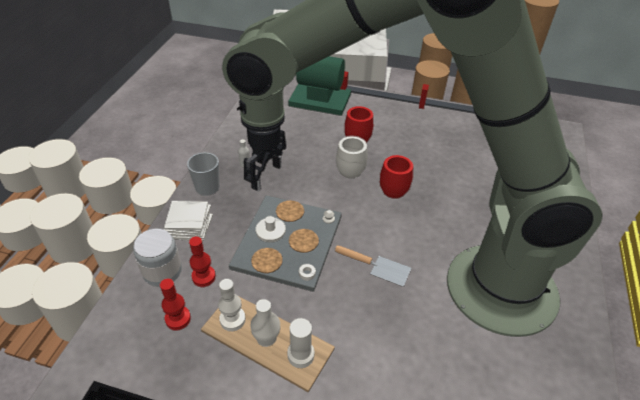

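The lid knob is at (321,190) against a predicted (321,192). The side view shows all three pieces upright on the board at (230,304), (264,322) and (300,342). Fetching the lid next.

Request:
play_rows --pt "0 0.001 0.06 0 0 0 0" --pt "0 0.001 0.14 0 0 0 0" --pt "0 0.001 0.22 0 0 0 0" --pt "0 0.001 0.29 0 0 0 0" --pt "0 0.001 0.32 0 0 0 0" --pt "0 0.001 0.327 0 0 0 0" --pt "0 0.001 0.327 0 0 0 0.6" --pt "0 0.001 0.327 0 0 0 1" --pt "0 0.001 0.327 0 0 0 1" --pt "0 0.001 0.327 0 0 0 1"

```text
clock: 18.95
position: [0.6096, 0.0133, 0.0483]
tool_rot: [-3.141, -0.001, -0.222]
force: [-0.3, 0.6, -0.3]
grip_width: 0.0277
finger_force: 0.0
```

Request:
play_rows --pt "0 0 0 0 0 0 1" --pt "0 0 0 0 0 0 1" --pt "0 0 -0.02 0 0 0 1" --pt "0 0 -0.07 0 0 0 1" --pt "0 0 -0.13 0 0 0 1" --pt "0 0 -0.19 0 0 0 1" --pt "0 0 -0.25 0 0 0 1" --pt "0 0 -0.28 0 0 0 1"

```text
clock: 19.75
position: [0.6098, 0.0131, 0.1906]
tool_rot: [-3.141, -0.003, -0.223]
force: [0.0, -0.8, -2.5]
grip_width: 0.0239
finger_force: 69.3
```

Request:
play_rows --pt "-0.01 0.04 0 0 0 0 1" --pt "-0.02 0.11 0 0 0 0 1" --pt "-0.04 0.2 0 0 0 0 1" --pt "-0.055 0.29 0 0 0 0 1" --pt "-0.07 0.38 0 0 0 0 1" --pt "-0.09 0.47 0 0 0 0 1" --pt "-0.11 0.56 0 0 0 0 1" --pt "-0.125 0.64 0 0 0 0 1" --pt "-0.135 0.69 0 0 0 0 1" --pt "-0.138 0.708 0 0 0 0 1"

```text
clock: 20.75
position: [0.4612, -0.3198, 0.1875]
tool_rot: [3.141, 0.001, -0.227]
force: [0.7, 0.4, -1.9]
grip_width: 0.0241
finger_force: 69.3
```

Request:
play_rows --pt "0 0 0 0 0 0 1" --pt "0 0 0 0 0 0 1"

```text
clock: 20.95
position: [0.4639, -0.3158, 0.1872]
tool_rot: [-3.141, 0.0, -0.222]
force: [-0.7, 0.5, -2.5]
grip_width: 0.0245
finger_force: 69.3
```

```bash
python3 - <<'E'
from h import *
to('jar',.124)
w=get_calibration('wrist'); print(proj(w,(*V['jar'],.105)))
cv2.imwrite('pics/w5.png',grab_frame('wrist')[:,:,::-1])
E
```

```text
jar t 20.95 tcp [ 0.4639 -0.3158  0.1872] rot [-3.141  0.    -0.222] f [-0.7  0.5 -2.5] w 0.0245
 delta [-0.0006  0.0028  0.1265] turn [-0.0003  0.0001  0.0006]
[322.01937616 210.28497897]
```

View pics/w5.png

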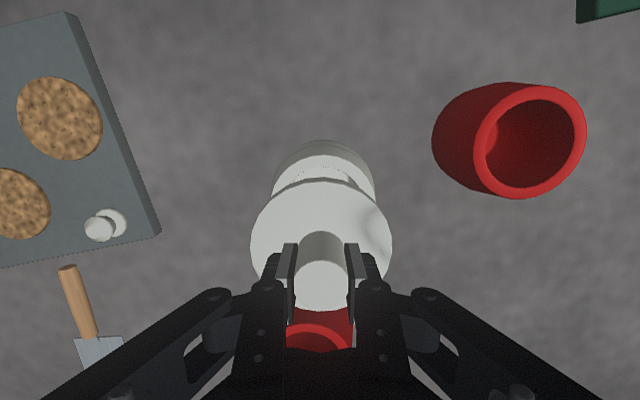

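The jar rim shows at columns 272 to 376 under the lid, within 2 px of the prediction. Lowering slowly.

Request:
play_rows --pt "0 0.004 0.02 0 0 0 1" --pt "0 0.004 0.05 0 0 0 1" --pt "0 0.004 0.075 0 0 0 1" --pt "0 0.004 0.09 0 0 0 1" --pt "0 0.004 0.1 0 0 0 1" --pt "0 0.004 0.107 0 0 0 1" --pt "0 0.004 0.113 0 0 0 1" --pt "0 0.004 0.118 0 0 0 1" --pt "0 0.004 0.121 0 0 0 1" --pt "0 0.004 0.121 0 0 0 1"

```text
clock: 22.0
position: [0.4632, -0.3188, 0.1268]
tool_rot: [-3.142, 0.0, -0.223]
force: [0.3, 0.4, -3.1]
grip_width: 0.0239
finger_force: 69.3
```

```bash
python3 - <<'E'
from h import *
to('jar',.125)
E
```

```text
jar t 22.0 tcp [ 0.4632 -0.3188  0.1268] rot [-3.142  0.    -0.223] f [ 0.3  0.4 -3.1] w 0.0239
 delta [-0.0005 -0.0033  0.0036] turn [-0.      0.      0.0002]
```

Request:
play_rows --pt "0 -0.002 0.002 0 0 0 1" --pt "0 -0.002 0.003 0 0 0 1" --pt "0 -0.002 0.003 0 0 0 1" --pt "0 -0.002 0.003 0 0 0 0.8" --pt "0 -0.002 0.003 0 0 0 0.5" --pt "0 -0.002 0.003 0 0 0 0" --pt "0 -0.002 0.003 0 0 0 0" --pt "0 -0.002 -0.04 0 0 0 0" --pt "0 -0.002 -0.11 0 0 0 0" --pt "0 -0.002 -0.18 0 0 0 0"

```text
clock: 23.0
position: [0.4631, -0.3177, 0.2178]
tool_rot: [-3.141, 0.001, -0.223]
force: [0.4, 0.6, 0.4]
grip_width: 0.0855
finger_force: 0.0
```

Request:
play_rows --pt "0 0 0 0 0 0 0" --pt "0 0 0 0 0 0 0"

```text
clock: 23.2
position: [0.4637, -0.3179, 0.2174]
tool_rot: [3.141, -0.001, -0.222]
force: [-0.6, 0.1, -2.3]
grip_width: 0.0851
finger_force: 0.0
```

```bash
python3 - <<'E'
from h import *
to('B',.21)
a=cv2.cvtColor(grab_frame('wrist'),cv2.COLOR_RGB2BGR); cv2.imwrite('pics/w6.png',a)
w=get_calibration('wrist'); print(proj(w,(*V['jar'],.152)),proj(w,(*V['jar'],.117)))
b=cv2.cvtColor(grab_frame('side'),cv2.COLOR_RGB2BGR)
c=get_calibration('side'); print(proj(c,(*V['jar'],.152)),proj(c,(*V['jar'],.117)))
cv2.imwrite('pics/c6.png',np.hstack([cv2.resize(a[100:350,220:420],(400,500)),cv2.resize(b[110:210,310:390],(400,500),interpolation=cv2.INTER_CUBIC)]))
E
```

```text
B t 23.2 tcp [ 0.4637 -0.3179  0.2174] rot [ 3.141e+00 -1.000e-03 -2.220e-01] f [-0.6  0.1 -2.3] w 0.0851
 delta [-0.1754 -1.2426  0.0143] turn [ 0.0001 -0.0007  0.0003]
[319.49703559 217.70346659] [319.73346322 203.50446151]
[353.94390381 132.25826576] [353.10596195 141.74785556]
```

View pics/c6.png

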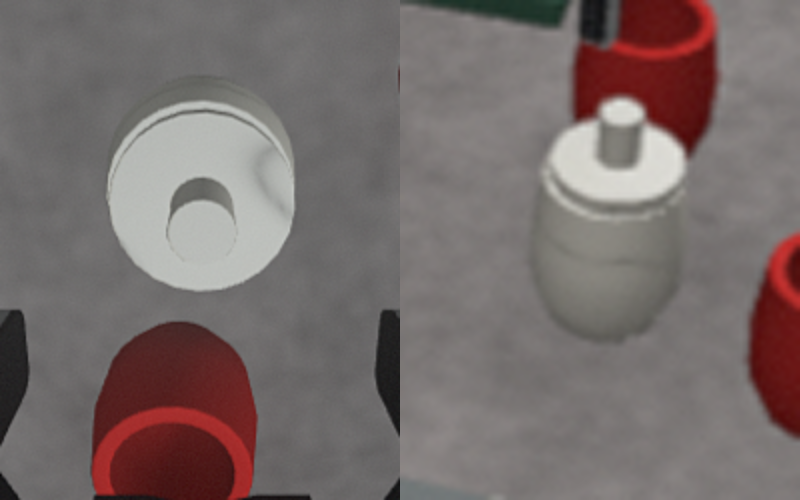

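The lid sits flat and centred: its disc is at about (320,200) in the wrist view against a predicted (320,203). Next I return the vase.

Request:
play_rows --pt "-0.01 -0.06 0 0 0 0 0" --pt "-0.02 -0.15 0 0 0 0 0" --pt "-0.035 -0.245 0 0 0 0 0" --pt "-0.05 -0.34 0 0 0 0 0" --pt "-0.06 -0.435 0 0 0 0 0" --pt "-0.075 -0.53 0 0 0 0 0" --pt "-0.09 -0.625 0 0 0 0 0" --pt "-0.1 -0.72 0 0 0 0 0" --pt "-0.115 -0.815 0 0 0 0 0" --pt "-0.13 -0.91 0 0 0 0 0"

```text
clock: 24.3
position: [0.4999, 0.1422, 0.2159]
tool_rot: [3.141, 0.001, -0.223]
force: [0.4, 0.3, 0.5]
grip_width: 0.0852
finger_force: 0.0
```

Request:
play_rows --pt "-0.01 -0.09 0 0 0 0 0" --pt "-0.025 -0.18 0 0 0 0 0" --pt "-0.04 -0.26 0 0 0 0 0" --pt "-0.045 -0.32 0 0 0 0 0" --pt "-0.045 -0.333 0 0 0 0 0" --pt "-0.045 -0.333 0 0 0 0 0" --pt "-0.045 -0.333 0 0 0 0 0"

```text
clock: 25.0
position: [0.5152, 0.3062, 0.2162]
tool_rot: [3.14, 0.001, -0.224]
force: [0.2, -0.4, -0.7]
grip_width: 0.0854
finger_force: 0.0
```

```bash
python3 - <<'E'
from h import *
to('B',.108,(.5150,.3083))
w=get_calibration('wrist')
for n,z in [('B',.144),('A',.157),('C',.132)]: print(proj(w,(*V[n],z)))
cv2.imwrite('pics/w7.png',grab_frame('wrist')[:,:,::-1])
E
```

```text
B t 25.0 tcp [0.5152 0.3062 0.2162] rot [ 3.14e+00  1.00e-03 -2.24e-01] f [ 0.2 -0.4 -0.7] w 0.0854
 delta [-0.0013 -0.0043  0.2163] turn [ 0.0007  0.0003 -0.0003]
[318.37343523 214.51165709]
[317.28944469  83.37838398]
[319.10584969 307.47784432]
```

View pics/w7.png

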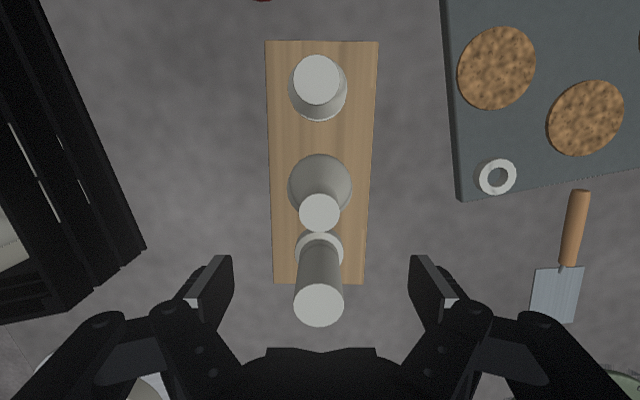

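The vase top is at (319,212), as expected, with its neighbours clear. Grasping it and carrying it back.

Request:
play_rows --pt "-0.001 -0.004 0.05 0 0 0 0" --pt "-0.001 -0.004 0.12 0 0 0 0" --pt "-0.001 -0.004 0.18 0 0 0 0" --pt "-0.001 -0.004 0.21 0 0 0 0" --pt "-0.001 -0.004 0.216 0 0 0 0" --pt "-0.001 -0.004 0.216 0 0 0 0.6" --pt "-0.001 -0.004 0.216 0 0 0 1" --pt "-0.001 -0.004 0.216 0 0 0 1" --pt "-0.001 -0.004 0.216 0 0 0 1" --pt "-0.001 -0.004 0.216 0 0 0 1"

```text
clock: 26.05
position: [0.5157, 0.3095, 0.1099]
tool_rot: [-3.141, -0.001, -0.223]
force: [-1.6, -3.6, 11.0]
grip_width: 0.0306
finger_force: 68.6
```

Request:
play_rows --pt "0 0 0 0 0 0 1" --pt "0 0 -0.02 0 0 0 1" --pt "0 0 -0.06 0 0 0 1" --pt "0 0 -0.11 0 0 0 1" --pt "0 0 -0.13 0 0 0 1" --pt "0 0 -0.13 0 0 0 1"

```text
clock: 26.65
position: [0.5156, 0.3101, 0.1751]
tool_rot: [-3.14, -0.001, -0.222]
force: [-0.1, 0.4, -7.1]
grip_width: 0.0301
finger_force: 70.4
```

Request:
play_rows --pt "0.02 0.04 0 0 0 0 1" --pt "0.05 0.11 0 0 0 0 1" --pt "0.09 0.19 0 0 0 0 1" --pt "0.13 0.28 0 0 0 0 1" --pt "0.17 0.37 0 0 0 0 1" --pt "0.21 0.46 0 0 0 0 1" --pt "0.25 0.55 0 0 0 0 1" --pt "0.285 0.63 0 0 0 0 1" --pt "0.3 0.69 0 0 0 0 1" --pt "0.306 0.721 0 0 0 0 1"

```text
clock: 27.65
position: [0.584, -0.0792, 0.1725]
tool_rot: [3.14, 0.002, -0.226]
force: [-0.2, -0.4, -7.9]
grip_width: 0.0307
finger_force: 71.0
```

Request:
play_rows --pt "0 0 0 0 0 0 1" --pt "0 0 0 0 0 0 1" --pt "0 0 0 0 0 0 1"

```text
clock: 27.95
position: [0.5847, -0.0742, 0.1733]
tool_rot: [-3.141, 0.001, -0.221]
force: [0.6, -0.2, -6.6]
grip_width: 0.0304
finger_force: 71.0
```

```bash
python3 - <<'E'
from h import *
to('vase',.122,(.5846,-.0771))
E
```

```text
vase t 27.95 tcp [ 0.5847 -0.0742  0.1733] rot [-3.141e+00  1.000e-03 -2.210e-01] f [ 0.6 -0.2 -6.6] w 0.0304
 delta [0.0011 0.0058 0.1026] turn [-0.0002  0.0004  0.001 ]
```

Request:
play_rows --pt "0.001 0.005 0.02 0 0 0 1" --pt "0.001 0.005 0.05 0 0 0 1" --pt "0.001 0.005 0.075 0 0 0 1" --pt "0.001 0.005 0.088 0 0 0 1" --pt "0.001 0.005 0.094 0 0 0 1" --pt "0.001 0.005 0.097 0 0 0 1" --pt "0.001 0.005 0.098 0 0 0 1" --pt "0.001 0.005 0.098 0 0 0 1"

```text
clock: 28.75
position: [0.5851, -0.0782, 0.1252]
tool_rot: [-3.141, -0.001, -0.223]
force: [-0.2, 0.3, -7.4]
grip_width: 0.0304
finger_force: 70.9
```

```bash
python3 - <<'E'
from h import *
to('vase',.124,(.5846,-.0771))
E
```

```text
vase t 28.75 tcp [ 0.5851 -0.0782  0.1252] rot [-3.141e+00 -1.000e-03 -2.230e-01] f [-0.2  0.3 -7.4] w 0.0304
 delta [-0.0014 -0.0019  0.0023] turn [-0.0001 -0.0003  0.0002]
```

Request:
play_rows --pt "0 0 0.002 0 0 0 1" --pt "0 0 0.002 0 0 0 0.75" --pt "0 0 0.002 0 0 0 0.5" --pt "0 0 0.002 0 0 0 0" --pt "0 0 0.002 0 0 0 0" --pt "0 0 -0.03 0 0 0 0" --pt "0 0 -0.08 0 0 0 0" --pt "0 0 -0.13 0 0 0 0" --pt "0 0 -0.17 0 0 0 0" --pt "0 0 -0.17 0 0 0 0"

```text
clock: 29.75
position: [0.5861, -0.0784, 0.2126]
tool_rot: [-3.141, -0.004, -0.223]
force: [-0.5, -0.5, -0.3]
grip_width: 0.0853
finger_force: 0.0
```

Request:
play_rows --pt "-0.01 -0.05 0 0 0 0 0" --pt "-0.02 -0.13 0 0 0 0 0" --pt "-0.04 -0.22 0 0 0 0 0" --pt "-0.055 -0.31 0 0 0 0 0" --pt "-0.07 -0.4 0 0 0 0 0" --pt "-0.085 -0.49 0 0 0 0 0" --pt "-0.1 -0.58 0 0 0 0 0" --pt "-0.115 -0.66 0 0 0 0 0" --pt "-0.122 -0.71 0 0 0 0 0" --pt "-0.122 -0.724 0 0 0 0 0"

```text
clock: 30.75
position: [0.6042, 0.2921, 0.2087]
tool_rot: [-3.141, 0.001, -0.219]
force: [-0.5, -0.2, -0.7]
grip_width: 0.0856
finger_force: 0.0
```

Request:
play_rows --pt "0 0 0 0 0 0 0" --pt "0 0 0 0 0 0 0" --pt "0 0 0 0 0 0 0"

```text
clock: 31.05
position: [0.6056, 0.2867, 0.2099]
tool_rot: [3.141, -0.0, -0.224]
force: [0.3, -0.2, 0.3]
grip_width: 0.0854
finger_force: 0.0
```

```bash
python3 - <<'E'
from h import *
to('A',.1235,(.6053,.2885))
E
```

```text
A t 31.05 tcp [0.6056 0.2867 0.2099] rot [ 3.141 -0.    -0.224] f [ 0.3 -0.2  0.3] w 0.0854
 delta [-0.0013 -0.0035  0.1727] turn [ 0.0002 -0.0001 -0.0006]
```

Request:
play_rows --pt "-0.001 -0.003 0.05 0 0 0 0" --pt "-0.001 -0.003 0.11 0 0 0 0" --pt "-0.001 -0.003 0.16 0 0 0 0" --pt "-0.001 -0.003 0.172 0 0 0 0" --pt "-0.001 -0.003 0.172 0 0 0 0" --pt "-0.001 -0.003 0.172 0 0 0 0.6" --pt "-0.001 -0.003 0.172 0 0 0 1" --pt "-0.001 -0.003 0.172 0 0 0 1" --pt "-0.001 -0.003 0.172 0 0 0 1" --pt "-0.001 -0.003 0.172 0 0 0 1"

```text
clock: 32.05
position: [0.6055, 0.2898, 0.1247]
tool_rot: [-3.141, -0.001, -0.223]
force: [-1.6, -2.7, 8.3]
grip_width: 0.0278
finger_force: 69.1
```

Request:
play_rows --pt "0 0 0 0 0 0 1" --pt "0 0 -0.02 0 0 0 1" --pt "0 0 -0.06 0 0 0 1" --pt "0 0 -0.11 0 0 0 1" --pt "0 0 -0.13 0 0 0 1" --pt "0 0 -0.13 0 0 0 1"

```text
clock: 32.65
position: [0.6055, 0.2903, 0.1902]
tool_rot: [-3.14, -0.002, -0.222]
force: [-0.8, -0.0, -5.0]
grip_width: 0.0286
finger_force: 69.8
```

Request:
play_rows --pt "0.005 0.03 0 0 0 0 1" --pt "0.01 0.08 0 0 0 0 1" --pt "0.015 0.14 0 0 0 0 1" --pt "0.02 0.2 0 0 0 0 1" --pt "0.03 0.26 0 0 0 0 1" --pt "0.04 0.31 0 0 0 0 1" --pt "0.043 0.345 0 0 0 0 1" --pt "0.043 0.365 0 0 0 0 1" --pt "0.043 0.365 0 0 0 0 1" --pt "0.043 0.365 0 0 0 0 1"

```text
clock: 33.65
position: [0.5856, 0.1083, 0.1886]
tool_rot: [-3.141, 0.0, -0.222]
force: [-0.1, 1.1, -4.7]
grip_width: 0.0281
finger_force: 70.0
```

Request:
play_rows --pt "0 0 0 0 0 0 1" --pt "0 0 0 0 0 0 1" --pt "0 0 0 0 0 0 1"

```text
clock: 33.95
position: [0.5857, 0.1079, 0.1887]
tool_rot: [-3.141, 0.0, -0.222]
force: [-0.3, -0.6, -4.7]
grip_width: 0.028
finger_force: 70.0
```

```bash
python3 - <<'E'
from h import *
to('bal',.139)
E
```

```text
bal t 33.95 tcp [0.5857 0.1079 0.1887] rot [-3.141  0.    -0.222] f [-0.3 -0.6 -4.7] w 0.028
 delta [0.0011 0.0042 0.0994] turn [-0.      0.      0.0007]
```

Request:
play_rows --pt "0.001 0.004 0.02 0 0 0 1" --pt "0.001 0.004 0.05 0 0 0 1" --pt "0.001 0.004 0.075 0 0 0 1" --pt "0.001 0.004 0.088 0 0 0 1" --pt "0.001 0.004 0.094 0 0 0 1" --pt "0.001 0.004 0.097 0 0 0 1" --pt "0.001 0.004 0.099 0 0 0 1" --pt "0.001 0.004 0.099 0 0 0 1" --pt "0.001 0.004 0.099 0 0 0 1"

```text
clock: 34.85
position: [0.586, 0.1052, 0.1397]
tool_rot: [-3.141, -0.0, -0.222]
force: [0.5, 0.3, -4.2]
grip_width: 0.0285
finger_force: 69.9
```

Request:
play_rows --pt "0 0 0 0 0 0 0.75" --pt "0 0 0 0 0 0 0.5" --pt "0 0 0 0 0 0 0" --pt "0 0 0 0 0 0 0" --pt "0 0 -0.03 0 0 0 0" --pt "0 0 -0.08 0 0 0 0" --pt "0 0 -0.12 0 0 0 0" --pt "0 0 -0.142 0 0 0 0" --pt "0 0 -0.142 0 0 0 0"

```text
clock: 35.75
position: [0.5864, 0.1052, 0.2115]
tool_rot: [-3.14, -0.002, -0.223]
force: [-0.1, -0.9, -0.0]
grip_width: 0.0853
finger_force: 0.0
```

Request:
play_rows --pt "-0.04 -0.04 0 0 0 0 0" --pt "-0.1 -0.09 0 0 0 0 0" --pt "-0.16 -0.14 0 0 0 0 0" --pt "-0.22 -0.195 0 0 0 0 0" --pt "-0.28 -0.25 0 0 0 0 0" --pt "-0.34 -0.3 0 0 0 0 0" --pt "-0.39 -0.345 0 0 0 0 0" --pt "-0.41 -0.363 0 0 0 0 0" --pt "-0.41 -0.363 0 0 0 0 0" --pt "-0.41 -0.363 0 0 0 0 0"

```text
clock: 36.75
position: [0.4259, 0.3269, 0.2096]
tool_rot: [3.14, 0.0, -0.222]
force: [0.4, -0.6, -0.5]
grip_width: 0.0853
finger_force: 0.0
```

```bash
python3 - <<'E'
from h import *
to('C',.096,(.4257,.3278))
E
```

```text
C t 36.75 tcp [0.4259 0.3269 0.2096] rot [ 3.14   0.    -0.222] f [ 0.4 -0.6 -0.5] w 0.0853
 delta [-0.0007 -0.002   0.2271] turn [0.0006 0.0001 0.0004]
```

Request:
play_rows --pt "-0.001 -0.002 0.05 0 0 0 0" --pt "-0.001 -0.002 0.12 0 0 0 0" --pt "-0.001 -0.002 0.19 0 0 0 0" --pt "-0.001 -0.002 0.22 0 0 0 0" --pt "-0.001 -0.002 0.227 0 0 0 0" --pt "-0.001 -0.002 0.227 0 0 0 0.5" --pt "-0.001 -0.002 0.227 0 0 0 1" --pt "-0.001 -0.002 0.227 0 0 0 1" --pt "-0.001 -0.002 0.227 0 0 0 1" --pt "-0.001 -0.002 0.227 0 0 0 1"

```text
clock: 37.75
position: [0.4263, 0.3287, 0.0982]
tool_rot: [-3.14, -0.001, -0.223]
force: [-1.0, -3.3, 12.5]
grip_width: 0.0446
finger_force: 70.3
```

Request:
play_rows --pt "0 0 0 0 0 0 1" --pt "0 0 -0.02 0 0 0 1" --pt "0 0 -0.06 0 0 0 1" --pt "0 0 -0.11 0 0 0 1" --pt "0 0 -0.13 0 0 0 1" --pt "0 0 -0.13 0 0 0 1"

```text
clock: 38.35
position: [0.426, 0.329, 0.1632]
tool_rot: [-3.139, -0.001, -0.222]
force: [0.8, 0.4, -7.8]
grip_width: 0.0442
finger_force: 73.3
```

Request:
play_rows --pt "0.01 0.02 0 0 0 0 1" --pt "0.04 0.07 0 0 0 0 1" --pt "0.08 0.14 0 0 0 0 1" --pt "0.12 0.22 0 0 0 0 1" --pt "0.16 0.3 0 0 0 0 1" --pt "0.2 0.38 0 0 0 0 1" --pt "0.25 0.46 0 0 0 0 1" --pt "0.285 0.525 0 0 0 0 1" --pt "0.305 0.56 0 0 0 0 1" --pt "0.312 0.572 0 0 0 0 1"

```text
clock: 39.35
position: [0.5142, 0.0116, 0.1607]
tool_rot: [3.14, 0.001, -0.226]
force: [-0.7, 0.5, -6.4]
grip_width: 0.044
finger_force: 73.5
```

Request:
play_rows --pt "0 0 0 0 0 0 1" --pt "0 0 0 0 0 0 1" --pt "0 0 0 0 0 0 1"

```text
clock: 39.65
position: [0.5143, 0.0162, 0.1615]
tool_rot: [-3.141, 0.001, -0.221]
force: [-0.1, -0.2, -6.9]
grip_width: 0.0441
finger_force: 73.5
```

```bash
python3 - <<'E'
from h import *
to('ped',.111,(.5145,.0145))
E
```

```text
ped t 39.65 tcp [0.5143 0.0162 0.1615] rot [-3.141e+00  1.000e-03 -2.210e-01] f [-0.1 -0.2 -6.9] w 0.0441
 delta [0.0013 0.0033 0.1011] turn [-0.0001  0.0003  0.001 ]
```

Request:
play_rows --pt "0.001 0.002 0.02 0 0 0 1" --pt "0.001 0.002 0.05 0 0 0 1" --pt "0.001 0.002 0.075 0 0 0 1" --pt "0.001 0.002 0.088 0 0 0 1" --pt "0.001 0.002 0.094 0 0 0 1" --pt "0.001 0.002 0.097 0 0 0 1" --pt "0.001 0.002 0.098 0 0 0 1" --pt "0.001 0.002 0.098 0 0 0 1" --pt "0.001 0.002 0.098 0 0 0 1"

```text
clock: 40.55
position: [0.5151, 0.014, 0.1131]
tool_rot: [-3.141, -0.001, -0.222]
force: [0.3, 0.6, -7.4]
grip_width: 0.0442
finger_force: 73.4
```

Request:
play_rows --pt "0 0 0 0 0 0 0.75" --pt "0 0 0 0 0 0 0.5" --pt "0 0 0 0 0 0 0" --pt "0 0 0 0 0 0 0" --pt "0 0 -0.03 0 0 0 0" --pt "0 0 -0.08 0 0 0 0" --pt "0 0 -0.14 0 0 0 0" --pt "0 0 -0.2 0 0 0 0" --pt "0 0 -0.26 0 0 0 0" --pt "0 0 -0.28 0 0 0 0"

```text
clock: 41.55
position: [0.516, 0.014, 0.2558]
tool_rot: [-3.14, -0.004, -0.223]
force: [0.6, 0.3, -0.3]
grip_width: 0.0855
finger_force: 0.0
```

Request:
play_rows --pt "-0.07 0.06 0 0 0 0 0" --pt "-0.12 0.14 0 0 0 0 0" --pt "-0.15 0.23 0 0 0 0 0" --pt "-0.16 0.32 0 0 0 0 0" --pt "-0.16 0.41 0 0 0 0 0" --pt "-0.16 0.5 0 0 0 0 0" --pt "-0.16 0.59 0 0 0 0 0" --pt "-0.16 0.68 0 0 0 0 0" --pt "-0.16 0.77 0 0 0 0 0" --pt "-0.16 0.8 0 0 0 0 0"

```text
clock: 42.55
position: [0.3468, -0.3623, 0.2526]
tool_rot: [3.14, 0.0, -0.227]
force: [0.1, 1.9, -0.2]
grip_width: 0.0854
finger_force: 0.0
```

Request:
play_rows --pt "0 0.09 0 0 0 0 0" --pt "0 0.17 0 0 0 0 0" --pt "0 0.2 0 0 0 0 0" --pt "0 0.2 0 0 0 0 0" --pt "0 0.2 0 0 0 0 0"

```text
clock: 43.05
position: [0.3267, -0.4553, 0.2523]
tool_rot: [-3.141, 0.001, -0.222]
force: [1.4, 0.3, -0.2]
grip_width: 0.0853
finger_force: 0.0
```

```bash
python3 - <<'E'
from h import *
to('jar',.2)
a=cv2.imread('pics/top0.png'); b=cv2.cvtColor(grab_frame('top'),cv2.COLOR_RGB2BGR); cv2.imwrite('pics/t9.png',b)
f=lambda i: cv2.resize(i[135:260,220:360],(400,357),interpolation=cv2.INTER_CUBIC)
g=lambda i: cv2.resize(i[210:280,390:468],(400,357)*1,interpolation=cv2.INTER_CUBIC)[:240]
cv2.imwrite('pics/c9.png',np.vstack([np.hstack([f(a),f(b)]),np.hstack([g(a),g(b)])]))
E
```

```text
jar t 43.05 tcp [ 0.3267 -0.4553  0.2523] rot [-3.141e+00  1.000e-03 -2.220e-01] f [ 1.4  0.3 -0.2] w 0.0853
 delta [ 0.2056 -0.3297  0.1048] turn [-0.0004  0.0003  0.0003]
```

View pics/c9.png

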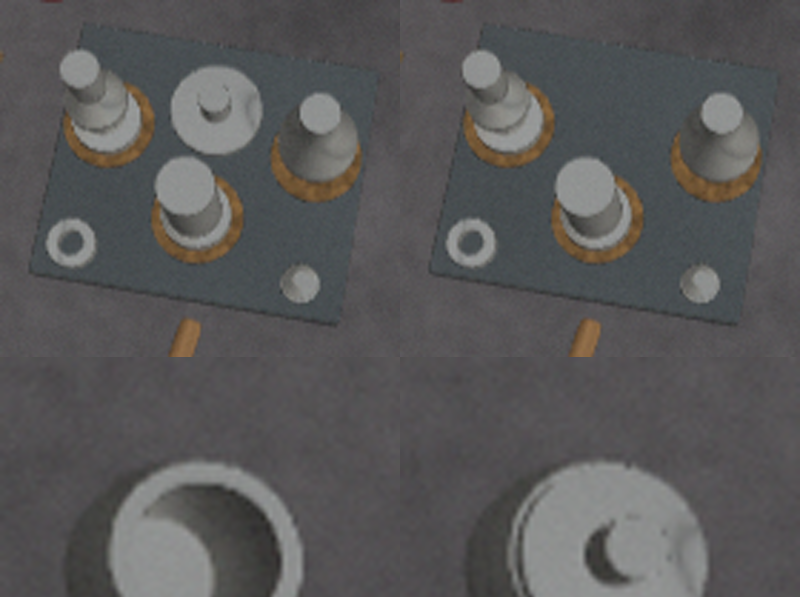

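Before and after match: all three pieces are within about 1 to 2 mm of where they started, and the lid is concentric on the jar.

```bash
python3 -c "
from workcell import *
print(job_done())"
```

```text
the job is handed in; nothing more can be done
None
```

I handed the job in at about 43 s: the lid is seated on the jar, and all three pieces stand upright on their own pads, about 1–2 mm from where they began by the final camera check (the hand-in returned no verdict).

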